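# Snap a biscuit box's four clips shut against the board's end stop

## Robot

A 6-joint arm with a two-finger parallel gripper is mounted at the origin on the work surface; the furniture and walls round the work are solid. World frame = base frame: x ahead of the robot, y to its left, z up, the work surface at z = 0. Lengths are in m, angles in rad, forces in N, time in s.
With the tool pointing down it reaches from about 0.35 to 0.85 m from the base axis. Payload 8.1 kg.
Tool frame: the origin (TCP) lies on the mounting face of the last link; the fingertips stand 186 mm ahead of it and the grasp point (between the pads) lies 167 mm ahead of it; z points along the fingers, y is the line along which they close (so a half turn about z gives the same grasp; the last joint's range is limited). The gripper opens to 93 mm and grips with 3 to 60 N. Pads are 15 mm wide; open, the fingers measure 128 mm over their backs; the gripper's body (75 mm by 188 mm) begins 65 mm behind the grasp point.
Start: joints at [-1.263, 0.13, 1.488, -0, 1.523, -0.085], TCP at [0.23, -0.554, 0.405] pointing down, gripper open.
Joint ranges: [-2.96, 2.96], [-0.89, 2.26], [0.02, 2.5], [-1.34, 4.48], [0, 2.73], [-2.66, 2.66]. Speed limits (rad/s): [2.39, 2.39, 2.79, 3.14, 3.14, 3.14].

## Interface

Orientations are given as a rotation vector (axis times angle).
In Python, from plant import * gives the robot as it stands. The module is installed in compiled form; this text tells all that it offers.
- The arm moves only by the tool arm_command, never from a script. Its argument "increments" is a list of rows, each a list of 6 numbers: the shift along the tool's x, y, z in units of 0.2 m (1.0 is 0.2 m), then the turn, a rotation vector about the tool's x, y, z in units of pi rad (1.0 is pi rad). A call has exactly 5 rows; each row is the pose to reach, as a shift and turn from the pose commanded when the call began, along the tool's axes at that moment, turning the shorter way round; what a row does not reach only later rows make up. A row lasts 1/8 s, in which the tool goes at most 62.5 mm and 10.7 degrees, less where a joint would pass 70% of its speed; a pose out of reach is approached as far as the arm can. A call with a number of a shift or a turn outside -1 to 1 is refused whole. A call with a gripper value outside its range is refused whole. "fingers" is the closure, from -1 (fully open) to 1 (shut), set as the call begins (left out, the last holds). The fingers move at their own pace and stop on an object; "force" is the grip in N (left out, the last holds). Time passes only in rows, so rows that repeat a pose let the fingers close, or fill a call up. It gives the time, the measured TCP pose, the force, the opening and the grip force at its end, in the units of the state.
- read_state(): the state, without advancing time (a new reading comes with each control period).
- read_camera(name): name is "side" or "top" or "wrist"; returns a dict with "image" (384x512x3 uint8, red, green, blue), "fx", "fy", "cx", "cy" (pixels), "T" (4x4, takes a point from camera to world coordinates). Camera axes: x right, y down, z forward; pixel columns grow to the right and rows downward; lengths in m; the calibration is good to about 2 mm. A picture is of the moment at which its call begins. There is no depth.
- close_job(): hands the job in; it is judged then, once.
The state is a dict: "t": time; "q": joint angles; "dq": joint speeds; "joint_torque": joint torques, N m; "tool_pos": TCP position; "orientation": TCP orientation; "force": force on the tool from outside, world axes, zero at the start; "wrist_torque": the same for the moment, N m; "opening": finger opening in m; "gripper_force": force on a finger pad.
Only numpy, scipy, OpenCV 4.12 (cv2) and the standard library are available. Lean on these libraries where they do the work, as an engineer would, in place of code of your own. Each camera call takes 0.05 s, during which the arm holds its last target. There are 200 camera calls.

## Task

The square biscuit box has been filled but all four of its side clips still hang open: hold it by the grip on its lid and turn it so that each side in turn faces the end stop of the wooden chopping board, pressing that side against the stop until its clip snaps fully home. Do one clip at a time and only against the stop, not with the gripper's fingers; press firmly without ramming, and keep the box upright so that the biscuits stay whole. Set the shut box down on the board without dropping it, let go, and leave the other things where they are.

Things in the scene. Friction and masses are not known exactly. Their poses are not given: they have to be found in the camera images.
- food_box: square food box, clear tub with biscuits and white lid, 0.32 to 0.6 kg, lid and tub as one piece. Origin: centre of its underside, z up. Tub 106 x 106 mm, lid 120 x 120 mm, lid top 82 mm up. A hinged clip in the middle of each side: clip_0 on the box's own +x side, clip_1 on +y, clip_2 on -x, clip_3 on -y. From the axis, a side with its clip shut reaches 65 mm, with it open up to 95 mm.
- box_grip (a point): middle of the square grip block on the lid: 38 x 38 mm, sides parallel to the box's, reaching from 82 to 112 mm above the box's underside; this point is 97 mm above it. It may be gripped hard, across either pair of sides.
- clip_0 (a joint): opening (rad) of the +x side's clip: 0 shut, grows outward and up; starts 0.35 to 0.75. Grey paddle 56 mm wide, 4 thick; hinge 62 mm from the box's axis and 76 up, lower edge 38 below the hinge. Swings easily to 0.27, where it meets a catch: 10 to 18 N at the lower edge snap it over (at 0.2), and it jumps to 0 and stays; let go earlier, it springs back to 0.27. Below 0.1 is shut.
- clip_1 (a joint): the same for the clip on the box's +y side
- clip_2 (a joint): the same for the clip on the box's -x side
- clip_3 (a joint): the same for the clip on the box's -y side
- board: wooden chopping board with a sliding end stop along its far edge; board and stop are held fast and do not give. Origin: centre of the board's underside; x points across it to the stop, z up. 260 mm (x) by 300 mm (y); flat upper face 21 mm above the origin. The stop's upright flat face looks to -x and spans 300 mm in y; the stop is 22 mm thick, 56 mm tall above the upper face.
- stop_zero (a point): middle of the foot of the stop's face if the stop were set fully back (board x = +108 mm, 21 mm up; frame as the board's). The stop is clamped 0 to 28 mm nearer to the robot than this (no reading tells: see it or feel for it); do not press on it with over 40 N. With a side pressed home the box's axis is 65 mm in front of the real face. 18 mm tall thumb knobs top its ends.
- lemon: lemon, 78 x 55 x 56 mm, lying on the left front part of the board; bystander. Origin: centre of its underside
- salt: glass spice jar with dark cap, 45 mm across, 105 mm tall; bystander at the back. Origin: centre of its underside
- chilli: the other spice jar, 44 mm across, 105 mm tall; bystander at the back. Origin: centre of its underside
- tea_box: dark cardboard tea box, 68 x 136 x 69 mm; bystander at the back right. Origin: centre of its underside
- milk_jug: small orange jug, 67 x 103 x 85 mm; bystander at the left of the board. Origin: centre of its underside

How it is judged:
By the outcome, as a careful person would: the job done as asked, in the order asked, and still so for the second after the job is handed in, with the robot touching nothing.
It also fails if it takes over 70 s, if anything falls off the work surface, if the arm or the gripper's body presses on something with over 40 N, if the wrist force passes 120 N, or if a joint passes its speed limit or range.

## Working session

There is one attempt and no reset: what is moved stays moved. The work goes in short steps, Python scripts to look and compute and a tool call to move; the robot and the scene stay as the last step left them, time stands still between calls to the robot, and variables do not carry over. Pictures are saved under pics/ and viewed, at most 10 in all, crops included, and the job is handed in when it is done.

Besides the shell and the picture viewer there is one more tool, called after "Emit:" by a JSON object that holds its "name" and its "arguments", one argument or row to a line. arm_command: Moves the arm, as the interface text tells. Shifts and turns lie within -1 to 1; 1 stands for 0.2 m of shift or pi rad of turn. Its arguments: {"type":"object","properties":{"increments":{"type":"array","items":{"type":"array","items":{"type":"number","minimum":-1,"maximum":1}}},"fingers":{"type":"number"},"force":{"type":"number"}},"required":["increments"]}

```bash
mkdir -p pics
python3 - <<'E'
from plant import *
import cv2,numpy as np
for n in("side","top"):
    c=read_camera(n);cv2.imwrite(f"pics/{n}0.png",c["image"][:,:,::-1]);print(n,c["fx"],c["cx"],c["cy"],np.round(c["T"],3).tolist())
s=read_state();print(s)
E
```

```text
side 419.8376799832973 248.13566853552285 192.28294872801504 [[0.997, 0.063, -0.046, 0.53], [0.077, -0.857, 0.509, -0.506], [-0.007, -0.511, -0.859, 1.054], [0.0, 0.0, 0.0, 1.0]]
top 471.0325073812072 245.236669360882 188.87629862614537 [[0.026, -0.998, 0.058, 0.374], [-1.0, -0.026, 0.009, 0.027], [-0.008, -0.058, -0.998, 1.488], [0.0, 0.0, 0.0, 1.0]]
{'t': 0.1, 'q': array([-1.26338765e+00,  1.31109092e-01,  1.48914007e+00, -3.28012700e-05,
        1.52299803e+00, -8.54325179e-02]), 'dq': array([ 0.00229832, -0.00301516, -0.00074089, -0.00045149, -0.00131901,
       -0.00085212]), 'joint_torque': array([ 1.56283215e-03, -5.61339390e+01, -4.93097842e+01,  7.70395319e-02,
        2.90479657e-02, -8.42265104e-05]), 'tool_pos': array([ 0.22962622, -0.55410923,  0.40379473]), 'orientation': array([-3.07957458e+00, -6.12795515e-01,  3.38830190e-04]), 'force': array([-0.48835521, -0.2840621 , -0.84797642]), 'wrist_torque': array([ 0.00869603,  0.02519127, -0.00867759]), 'gripper_force': 0.0, 'opening': 0.09324369701483655}
```

View pics/side0.png

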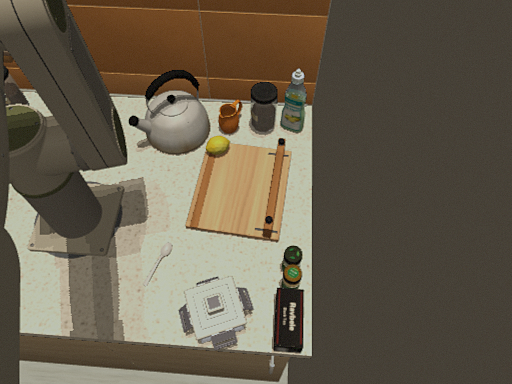

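View pics/top0.png

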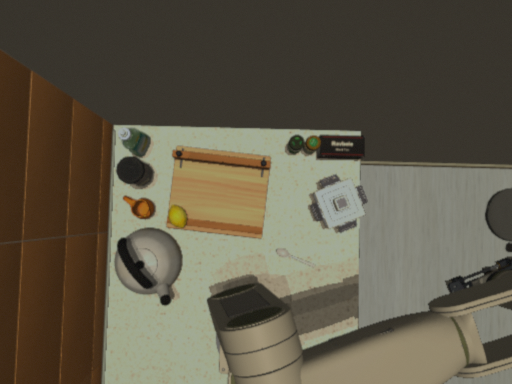

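The side view shows the box at about (213,305), and the top view at about (342,203). In the top view the board is centred near (220,192), with the stop along its upper (far) edge and the lemon at (177,216). Next I'll zoom in on the crops for accuracy.

```bash
cat > h.py <<'E'
from plant import *
import cv2,numpy as np
def ray(c,u,v,z):
    d=c["T"][:3,:3]@[(u-c["cx"])/c["fx"],(v-c["cy"])/c["fy"],1];o=c["T"][:3,3]
    return o+d*(z-o[2])/d[2]
def pix(c,p):
    q=c["T"][:3,:3].T@(np.array(p)-c["T"][:3,3]);return q[0]/q[2]*c["fx"]+c["cx"],q[1]/q[2]*c["fy"]+c["cy"]
E
python3 - <<'E'
from h import *
c=read_camera("top")
for n,(u,v,z) in dict(grip=(342,203,.112),bFL=(174,148,.02),bFR=(270,157,.02),bNR=(262,237,.021),bNL=(167,228,.021),lemon=(178,216,.05)).items(): print(n,ray(c,u,v,z).round(3))
im=c["image"][:,:,::-1]
a=cv2.resize(im[140:245,160:375],None,fx=3.7,fy=3.7,interpolation=cv2.INTER_CUBIC)
s=read_camera("side")["image"][:,:,::-1]
b=cv2.resize(s[130:245,180:300],None,fx=5,fy=5,interpolation=cv2.INTER_CUBIC)
cv2.imwrite("pics/t1.png",a);cv2.imwrite("pics/s1.png",b);print(a.shape,b.shape)
E
```

```text
grip [ 0.42  -0.243  0.112]
bFL [0.582 0.268 0.02 ]
bFR [ 0.561 -0.034  0.02 ]
bNR [ 0.311 -0.015  0.021]
bNL [0.331 0.281 0.021]
lemon [0.369 0.243 0.05 ]
(388, 796, 3) (575, 600, 3)
```

View pics/t1.png

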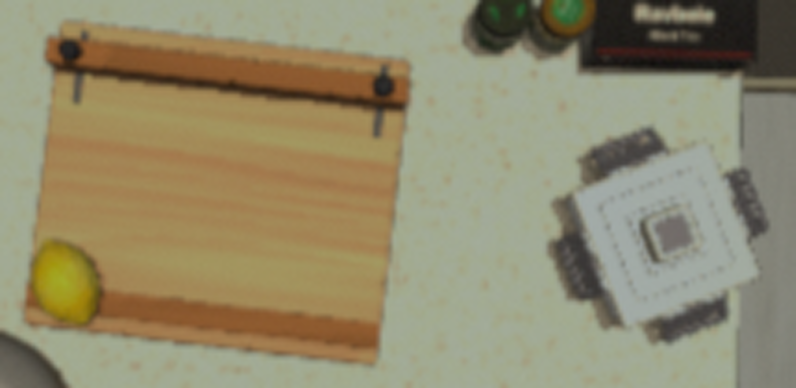

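View pics/s1.png

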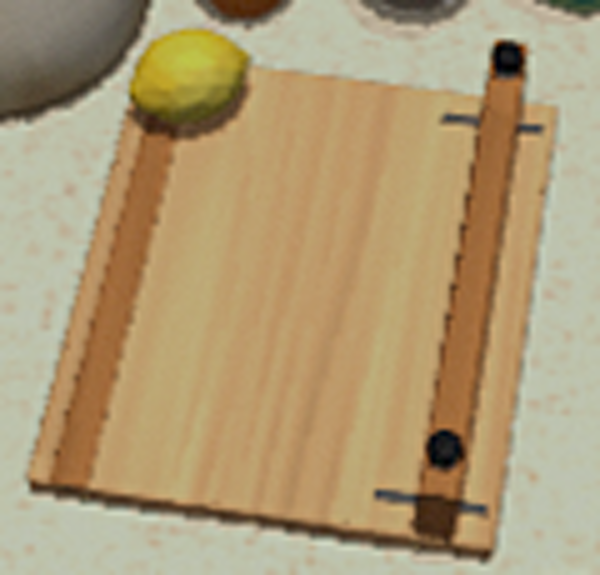

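In the top crop, the board corners are at (27,323), (377,363), (410,63) and (65,20), the stop runs along the top, and the lid is turned by about 22°. In the side crop, the stop's front edge runs from (487,80) to (425,490). Next I'll measure these.

Run:
```python
from h import *
c=read_camera("top");s=read_camera("side")
im=c["image"].astype(int);m=((im.min(2)>130)&(im.max(2)-im.min(2)<28)).astype(np.uint8)
m[:,:305]=0;m[:,368:]=0;m[:165]=0;m[240:]=0
m=cv2.morphologyEx(m,cv2.MORPH_OPEN,np.ones((9,9)))
n,l,st,ce=cv2.connectedComponentsWithStats(m);print(st,ce)
P=np.argwhere(m)[:,::-1].astype(np.float32);r=cv2.minAreaRect(P);B=np.array([ray(c,*p,.082) for p in cv2.boxPoints(r)])
print("lid",r,B.round(4).tolist(),B.mean(0))
for i in range(4):
    e=B[(i+1)%4]-B[i];print(np.linalg.norm(e),np.degrees(np.arctan2(e[1],e[0])))
print("grip t1",ray(c,160+673/3.7,140+232/3.7,.112))
C=np.array([ray(c,160+u/3.7,140+v/3.7,.021) for u,v in[(65,20),(410,63),(377,363),(27,323)]]);print("board",C.round(4).tolist(),C.mean(0))
for i in range(4):
    e=C[(i+1)%4]-C[i];print(np.linalg.norm(e),np.degrees(np.arctan2(e[1],e[0])))
for z in(.021,.077):
  print(z,"side L",[ray(s,180+u/5,130+v/5,z).round(4).tolist() for u,v in[(487,80),(458,270),(432,440)]],"R",[ray(s,180+u/5,130+v/5,z).round(4).tolist() for u,v in[(523,80),(497,270),(474,440)]])
# profile of top picture across board along its x at several y
yaw=np.arctan2(*( (C[0]-C[3])[[1,0]]));X=np.array([np.cos(yaw),np.sin(yaw),0]);Y=np.array([-X[1],X[0],0]);o=C.mean(0)
print("yaw",np.degrees(yaw))
for y in(-.06,0,.06):
  row=[]
  for d in np.arange(.05,.135,.004):
    u,v=pix(c,o+X*d+Y*y);row.append((int(round(d*1000)),int(im[int(round(v)),int(round(u))].sum())))
  print(y,row)
```

```text
[[     0      0    512    384 194870]
 [   316    165     25     12    266]
 [   318    180     45     46   1382]
 [   322    230      9     10     90]] [[254.77039052 191.43051778]
 [327.29323308 169.89473684]
 [339.96960926 202.65557164]
 [326.         234.5       ]]
lid ((339.60546875, 200.25205993652344), (75.05899047851562, 43.130130767822266), 83.9909896850586) [[0.5321, -0.1645, 0.082], [0.549, -0.2926, 0.082], [0.3269, -0.3186, 0.082], [0.3101, -0.1918, 0.082]] [ 0.42951876 -0.24187173  0.082     ]
0.12915584951479925 -82.50072712719908
0.22359326947402694 -173.30974964431425
0.12795163306611332 97.51391272951166
0.22361220086421893 6.998894802175281
grip t1 [ 0.42084425 -0.24295916  0.112     ]
board [[0.5904, 0.2568, 0.021], [0.5612, -0.0366, 0.021], [0.3077, -0.0149, 0.021], [0.3333, 0.2799, 0.021]] [0.44816872 0.12131856 0.021     ]
0.29492960717183775 -95.69639298634057
0.2543682857469054 175.08946910102713
0.2958622638959593 85.03467633784295
0.25813222717362017 -5.123674129556133
0.021 side L [[0.5518, 0.2768, 0.021], [0.5407, 0.1386, 0.021], [0.5318, 0.0271, 0.021]] R
[... 337 characters left out ...]
81), (74, 396), (78, 389), (82, 377), (86, 318), (90, 133), (94, 206), (98, 265), (102, 274), (106, 275), (110, 279), (114, 288), (118, 330), (122, 370), (126, 370), (130, 388), (134, 438)]
0 [(50, 404), (54, 405), (58, 400), (62, 392), (66, 388), (70, 393), (74, 396), (78, 386), (82, 380), (86, 178), (90, 110), (94, 152), (98, 233), (102, 272), (106, 277), (110, 284), (114, 282), (118, 369), (122, 377), (126, 376), (130, 383), (134, 471)]
0.06 [(50, 397), (54, 404), (58, 407), (62, 399), (66, 397), (70, 396), (74, 395), (78, 389), (82, 382), (86, 190), (90, 110), (94, 178), (98, 245), (102, 268), (106, 270), (110, 272), (114, 316), (118, 377), (122, 386), (126, 384), (130, 415), (134, 476)]
```

Emit:
{"name": "arm_command", "arguments": {
  "increments": [
    [0.2,-0.15,0.04,0,0,0],
    [0.42,-0.3,0.1,0,0,0],
    [0.64,-0.45,0.15,0,0,0],
    [0.86,-0.6,0.2,0,0,0],
    [0.95,-0.68,0.22,0,0,0]
  ],
  "fingers": -1,
  "force": 55
}}

```text
t: 0.92
tool_pos: [0.3542, -0.3536, 0.36]
orientation: [-3.08, -0.616, -0.0]
force: [0.3, -0.9, 1.1]
opening: 0.0928
gripper_force: 0.0
```

Emit:
{"name": "arm_command", "arguments": {
  "increments": [
    [0.15,-0.12,0.04,0,0,0],
    [0.3,-0.25,0.1,0,0,0],
    [0.45,-0.36,0.15,0,0,0],
    [0.53,-0.39,0.2,0,0,0],
    [0.53,-0.39,0.2,0,0,0]
  ]
}}

```text
t: 1.55
tool_pos: [0.4215, -0.2428, 0.3199]
orientation: [-3.08, -0.616, 0.002]
force: [-0.1, -0.1, -0.3]
opening: 0.0927
gripper_force: 0.0
```

```bash
cat >> h.py <<'E'
from scipy.spatial.transform import Rotation as R
def pose():
    s=read_state();r=R.from_rotvec(s["orientation"]).as_matrix()
    return s,np.array(s["tool_pos"]),r
def yaws():  # yaw of tool y (deg), tilt
    s,p,r=pose();return np.degrees(np.arctan2(r[1,1],r[0,1])),np.degrees(np.arccos(-r[2,2]))
def inc(p,yaw):
    "units to go to TCP p with tool y yaw (deg), tool down"
    s,p0,r=pose();a=np.radians(yaw);y=np.array([np.cos(a),np.sin(a),0]);z=np.array([0,0,-1.]);x=np.cross(y,z)
    w=R.from_matrix(r.T@np.column_stack([x,y,z])).as_rotvec()/np.pi
    return (r.T@(np.array(p)-p0)/.2).round(3),w.round(4)
E
python3 - <<'E'
from h import *
s,p,r=pose();print(s["t"],p.round(4),yaws(),s["q"].round(2))
c=read_camera("wrist");cv2.imwrite("pics/w1.png",c["image"][:,:,::-1]);print(c["fx"],c["T"].round(3).tolist())
print(pix(c,(.421,-.243,.112)))
E
```

```text
1.55 [ 0.4215 -0.2428  0.3199] (np.float64(-67.3881851675699), np.float64(0.08643070361624607)) [-0.63 -0.12  1.9  -0.    1.37  0.55]
281.6975307680112 [[0.385, -0.885, -0.261, 0.493], [-0.923, -0.369, -0.108, -0.213], [-0.0, 0.282, -0.959, 0.299], [0.0, 0.0, 0.0, 1.0]]
(np.float64(253.5446584654122), np.float64(221.92514257120584))
```

View pics/w1.png

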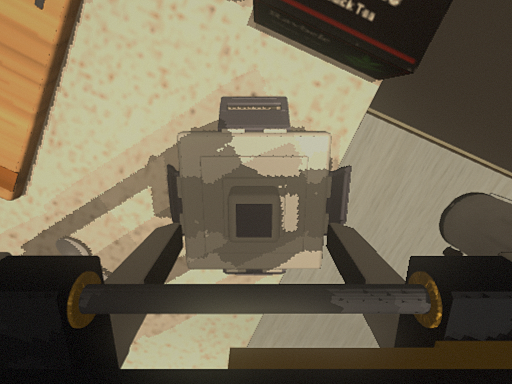

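The wrist view shows the lid square with the image (top edge from (180,133) to (330,133)). The grip top is at about (254,220), against a predicted (253.5,222), so the alignment is good and I'll go down and grip.

Emit:
{"name": "arm_command", "arguments": {
  "increments": [
    [0,0,0.07,0,0,0],
    [0,0,0.14,0,0,0],
    [0,0,0.2,0,0,0],
    [0,0,0.245,0,0,0],
    [0,0,0.245,0,0,0]
  ]
}}

```text
t: 2.22
tool_pos: [0.4208, -0.2431, 0.2706]
orientation: [-3.08, -0.613, 0.002]
force: [-0.6, -0.3, 1.2]
opening: 0.0928
gripper_force: 0.0
```

Emit:
{"name": "arm_command", "arguments": {
  "increments": [
    [0,0,0,0,0,0],
    [0,0,0,0,0,0],
    [0,0,0,0,0,0],
    [0,0,0,0,0,0],
    [0,0,0,0,0,0]
  ],
  "fingers": 1,
  "force": 55
}}

```text
t: 2.85
tool_pos: [0.4212, -0.2433, 0.2718]
orientation: [3.081, 0.613, 0.0]
force: [0.1, -0.2, -0.0]
opening: 0.0477
gripper_force: 0.0
```

Emit:
{"name": "arm_command", "arguments": {
  "increments": [
    [0,0,0,0,0,0],
    [0,0,0,0,0,0],
    [0,0,0,0,0,0],
    [0,0,-0.03,0,0,0],
    [0,0,-0.08,0,0,0]
  ]
}}

```text
t: 3.48
tool_pos: [0.4209, -0.2431, 0.2874]
orientation: [-3.08, -0.613, 0.002]
force: [0.3, -0.1, -4.7]
opening: 0.0376
gripper_force: 55.0
```

Emit:
{"name": "arm_command", "arguments": {
  "increments": [
    [0,0,-0.08,0,0,0],
    [0.02,-0.04,-0.18,0,0,0],
    [0.08,-0.18,-0.24,0,0,0],
    [0.17,-0.4,-0.24,0,0,0],
    [0.27,-0.62,-0.24,0,0,0]
  ]
}}

```text
t: 4.1
tool_pos: [0.4236, -0.1071, 0.3373]
orientation: [3.081, 0.611, 0.003]
force: [0.9, 0.1, -4.9]
opening: 0.0378
gripper_force: 55.0
```

Emit:
{"name": "arm_command", "arguments": {
  "increments": [
    [0.09,-0.22,0,0,0,0.03],
    [0.18,-0.44,0,0,0,0.06],
    [0.26,-0.66,0,0,0,0.1],
    [0.33,-0.82,0,0,0,0.14],
    [0.37,-0.88,0,0,0,0.155]
  ]
}}

```text
t: 4.72
tool_pos: [0.4245, 0.0847, 0.337]
orientation: [-3.137, 0.149, -0.002]
force: [0.9, -0.6, -3.8]
opening: 0.0375
gripper_force: 55.0
```

Run:
```python
from h import *
s,p,r=pose();print(s["t"],p.round(4),yaws(),s["q"].round(2),s["force"],s["wrist_torque"],s["opening"],s["gripper_force"])
print(inc((.425,.083,.310),-95))
c=read_camera("side");im=c["image"][100:300,150:330,::-1];cv2.imwrite("pics/s2.png",cv2.resize(im,None,fx=3,fy=3,interpolation=cv2.INTER_CUBIC))
```

```text
4.725 [0.4245 0.0847 0.337 ] (np.float64(-95.42609283580492), np.float64(0.09307226222237344)) [ 0.08 -0.3   2.02  0.    1.42  1.74] [ 0.8686764  -0.55994348 -3.8120441 ] [-0.0348817   0.00796516 -0.0151033 ] 0.037501048914823275 54.99468505382538
(array([0.003, 0.008, 0.135]), array([-0.0002, -0.0005, -0.0024]))
```

View pics/s2.png

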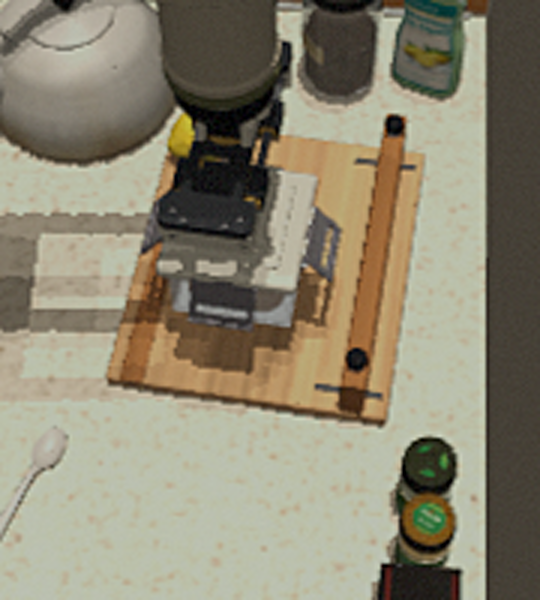

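Emit:
{"name": "arm_command", "arguments": {
  "increments": [
    [0,0,0.05,0,0,-0.001],
    [0,0,0.11,0,0,-0.002],
    [0,0,0.17,0,0,-0.002],
    [0,0,0.21,0,0,-0.002],
    [0,0,0.217,0,0,-0.002]
  ]
}}

```text
t: 5.4
tool_pos: [0.4246, 0.0825, 0.2924]
orientation: [3.138, -0.139, -0.001]
force: [-8.0, -1.2, 10.4]
opening: 0.0376
gripper_force: 55.0
```

Emit:
{"name": "arm_command", "arguments": {
  "increments": [
    [0.03,0,0,0,0,0],
    [0.06,0,0,0,0,0],
    [0.09,0,0,0,0,0],
    [0.12,0,0,0,0,0],
    [0.15,0,0,0,0,0]
  ]
}}

```text
t: 6.02
tool_pos: [0.4547, 0.0803, 0.2927]
orientation: [-3.138, 0.138, 0.002]
force: [-2.6, -0.0, -3.0]
opening: 0.0377
gripper_force: 55.0
```

Emit:
{"name": "arm_command", "arguments": {
  "increments": [
    [0.004,0,0,0,0,0],
    [0.008,0,0,0,0,0],
    [0.012,0,0,0,0,0],
    [0.016,0,0,0,0,0],
    [0.02,0,0,0,0,0]
  ]
}}

```text
t: 6.65
tool_pos: [0.4577, 0.08, 0.2926]
orientation: [-3.139, 0.138, 0.005]
force: [-15.3, 0.8, 13.8]
opening: 0.0379
gripper_force: 55.0
```

Emit:
{"name": "arm_command", "arguments": {
  "increments": [
    [0.002,0,0,0,0,0],
    [0.004,0,0,0,0,0],
    [0.006,0,0,0,0,0],
    [0.008,0,0,0,0,0],
    [0.01,0,0,0,0,0]
  ]
}}

```text
t: 7.28
tool_pos: [0.4589, 0.08, 0.2929]
orientation: [3.139, -0.137, -0.01]
force: [-22.9, 0.5, 22.5]
opening: 0.0376
gripper_force: 55.0
```

Run:
```python
from h import *
s,p,r=pose();print(s["t"],p.round(4),yaws(),s["force"],s["wrist_torque"])
```

```text
7.275 [0.4589 0.08   0.2929] (np.float64(-95.01296177721419), np.float64(0.3509322635492885)) [-22.89055148   0.49680996  22.53862216] [ 0.10180605  4.29211928 -0.06610471]
```

Emit:
{"name": "arm_command", "arguments": {
  "increments": [
    [0.002,0,-0.001,0,0,0],
    [0.004,0,-0.002,0,0,0],
    [0.006,0,-0.003,0,0,0],
    [0.008,0,-0.003,0,0,0],
    [0.01,0,-0.003,0,0,0]
  ]
}}

```text
t: 7.9
tool_pos: [0.462, 0.0796, 0.2925]
orientation: [-3.139, 0.138, 0.002]
force: [-6.6, 1.6, 3.4]
opening: 0.0376
gripper_force: 55.0
```

Emit:
{"name": "arm_command", "arguments": {
  "increments": [
    [0.005,0,-0.003,0,0,0],
    [0.01,0,-0.003,0,0,0],
    [0.015,0,-0.003,0,0,0],
    [0.02,0,-0.003,0,0,0],
    [0.025,0,-0.003,0,0,0]
  ]
}}

```text
t: 8.52
tool_pos: [0.4669, 0.0791, 0.2932]
orientation: [3.139, -0.138, -0.004]
force: [-8.7, 0.6, -0.7]
opening: 0.0375
gripper_force: 55.0
```

Emit:
{"name": "arm_command", "arguments": {
  "increments": [
    [0.001,0,-0.003,0,0,0],
    [0.003,0,-0.003,0,0,0],
    [0.005,0,-0.003,0,0,0],
    [0.007,0,-0.003,0,0,0],
    [0.007,0,-0.003,0,0,0]
  ]
}}

```text
t: 9.15
tool_pos: [0.4677, 0.0791, 0.2935]
orientation: [3.138, -0.138, -0.008]
force: [-11.3, 0.2, 2.1]
opening: 0.0373
gripper_force: 55.0
```

Run:
```python
from h import *
s,p,r=pose();print(s["t"],p.round(4),yaws(),s["force"],s["wrist_torque"])
```

```text
9.15 [0.4677 0.0791 0.2935] (np.float64(-95.02846905890728), np.float64(0.2859041625640327)) [-11.25208399   0.15256666   2.05124496] [ 0.12747216  2.28968369 -0.06650755]
```

Emit:
{"name": "arm_command", "arguments": {
  "increments": [
    [-0.04,0,-0.015,0,0,0],
    [-0.1,0,-0.02,0,0,0],
    [-0.17,0,-0.02,0,0,0],
    [-0.22,0,-0.02,0,0,0],
    [-0.225,0,-0.02,0,0,-0.04]
  ]
}}

```text
t: 9.78
tool_pos: [0.4233, 0.083, 0.2983]
orientation: [-3.141, -0.063, -0.001]
force: [0.8, 0.5, -5.0]
opening: 0.0375
gripper_force: 55.0
```

Emit:
{"name": "arm_command", "arguments": {
  "increments": [
    [0,0,0,0,0,-0.055],
    [0,0,0,0,0,-0.11],
    [0,0,0,0,0,-0.165],
    [0,0,0,0,0,-0.22],
    [0,0,0,0,0,-0.275]
  ]
}}

```text
t: 10.4
tool_pos: [0.4239, 0.0829, 0.2984]
orientation: [2.823, 1.377, 0.001]
force: [-0.0, -0.2, -4.5]
opening: 0.0377
gripper_force: 55.0
```

Emit:
{"name": "arm_command", "arguments": {
  "increments": [
    [0,0,0,0,0,-0.055],
    [0,0,0,0,0,-0.11],
    [0,0,0,0,0,-0.15],
    [0,0,0,0,0,-0.18],
    [0,0,0,0,0,-0.185]
  ]
}}

```text
t: 11.02
tool_pos: [0.4239, 0.0829, 0.2984]
orientation: [2.316, 2.122, 0.001]
force: [0.8, -0.7, -4.5]
opening: 0.0375
gripper_force: 55.0
```

Run:
```python
from h import *
s,p,r=pose();print(s["t"],p.round(4),yaws(),s["q"].round(2),s["force"],s["wrist_torque"])
print(inc((.4568,.080,.2930),-5))
```

```text
11.025 [0.4239 0.0829 0.2984] (np.float64(-5.021585184195724), np.float64(0.049383200841883766)) [ 0.07 -0.26  2.06 -0.    1.34  0.16] [ 0.84411674 -0.72114254 -4.50891048] [-0.00515336 -0.11244895  0.03549342]
(array([-0.   ,  0.165,  0.027]), array([ 0.0003, -0.    , -0.0001]))
```

Emit:
{"name": "arm_command", "arguments": {
  "increments": [
    [0,0.03,0.012,0,0,0],
    [0,0.07,0.024,0,0,0],
    [0,0.11,0.024,0,0,0],
    [0,0.14,0.024,0,0,0],
    [0,0.157,0.024,0,0,0]
  ]
}}

```text
t: 11.65
tool_pos: [0.4558, 0.0801, 0.2932]
orientation: [-2.317, -2.121, 0.0]
force: [-1.1, 0.6, -4.1]
opening: 0.0378
gripper_force: 55.0
```

Emit:
{"name": "arm_command", "arguments": {
  "increments": [
    [0,0.003,0,0,0,0],
    [0,0.006,0,0,0,0],
    [0,0.009,0,0,0,0],
    [0,0.012,0,0,0,0],
    [0,0.015,0,0,0,0]
  ]
}}

```text
t: 12.28
tool_pos: [0.4583, 0.0799, 0.2934]
orientation: [2.317, 2.122, 0.0]
force: [-2.4, 0.4, -4.5]
opening: 0.0378
gripper_force: 55.0
```

Emit:
{"name": "arm_command", "arguments": {
  "increments": [
    [0,0.002,0,0,0,0],
    [0,0.004,0,0,0,0],
    [0,0.006,0,0,0,0],
    [0,0.008,0,0,0,0],
    [0,0.01,0,0,0,0]
  ]
}}

```text
t: 12.9
tool_pos: [0.4596, 0.0798, 0.2928]
orientation: [-2.315, -2.121, 0.003]
force: [-6.5, 1.8, -2.6]
opening: 0.0375
gripper_force: 55.0
```

Emit:
{"name": "arm_command", "arguments": {
  "increments": [
    [0,0.002,0,0,0,0],
    [0,0.004,0,0,0,0],
    [0,0.006,0,0,0,0],
    [0,0.008,0,0,0,0],
    [0,0.01,0,0,0,0]
  ]
}}

```text
t: 13.52
tool_pos: [0.4619, 0.0796, 0.293]
orientation: [-2.316, -2.121, 0.002]
force: [-3.5, -0.1, -4.2]
opening: 0.0375
gripper_force: 55.0
```

Emit:
{"name": "arm_command", "arguments": {
  "increments": [
    [0,0.002,0,0,0,0],
    [0,0.004,0,0,0,0],
    [0,0.006,0,0,0,0],
    [0,0.008,0,0,0,0],
    [0,0.01,0,0,0,0]
  ]
}}

```text
t: 14.15
tool_pos: [0.4645, 0.0793, 0.2935]
orientation: [2.317, 2.121, 0.001]
force: [-1.0, 0.2, -4.2]
opening: 0.0376
gripper_force: 55.0
```

Emit:
{"name": "arm_command", "arguments": {
  "increments": [
    [0,0.003,0,0,0,0],
    [0,0.006,0,0,0,0],
    [0,0.009,0,0,0,0],
    [0,0.013,0,0,0,0],
    [0,0.016,0,0,0,0]
  ]
}}

```text
t: 14.78
tool_pos: [0.4676, 0.0791, 0.2934]
orientation: [2.317, 2.122, 0.0]
force: [-1.0, 0.1, -4.8]
opening: 0.0377
gripper_force: 55.0
```

Emit:
{"name": "arm_command", "arguments": {
  "increments": [
    [0,0.002,0,0,0,0],
    [0,0.004,0,0,0,0],
    [0,0.006,0,0,0,0],
    [0,0.008,0,0,0,0],
    [0,0.01,0,0,0,0]
  ]
}}

```text
t: 15.4
tool_pos: [0.4688, 0.079, 0.293]
orientation: [-2.315, -2.121, 0.003]
force: [-8.2, 0.9, -2.0]
opening: 0.0374
gripper_force: 55.0
```

Emit:
{"name": "arm_command", "arguments": {
  "increments": [
    [0,-0.04,-0.01,0,0,0],
    [0,-0.1,-0.025,0,0,0],
    [0,-0.17,-0.025,0,0,0],
    [0,-0.22,-0.025,0,0,0],
    [0,-0.228,-0.025,0,0,-0.04]
  ]
}}

```text
t: 16.02
tool_pos: [0.4235, 0.083, 0.2985]
orientation: [2.176, 2.265, 0.001]
force: [0.5, 0.7, -5.1]
opening: 0.0376
gripper_force: 55.0
```

Emit:
{"name": "arm_command", "arguments": {
  "increments": [
    [0,0,0,0,0,-0.055],
    [0,0,0,0,0,-0.11],
    [0,0,0,0,0,-0.165],
    [0,0,0,0,0,-0.22],
    [0,0,0,0,0,-0.275]
  ]
}}

```text
t: 16.65
tool_pos: [0.424, 0.0829, 0.2986]
orientation: [1.023, 2.969, 0.001]
force: [-0.5, 0.6, -5.6]
opening: 0.0376
gripper_force: 55.0
```

Emit:
{"name": "arm_command", "arguments": {
  "increments": [
    [0,0,0,0,0,-0.055],
    [0,0,0,0,0,-0.11],
    [0,0,0,0,0,-0.15],
    [0,0,0,0,0,-0.18],
    [0,0,0,0,0,-0.185]
  ]
}}

```text
t: 17.27
tool_pos: [0.424, 0.0829, 0.2985]
orientation: [0.138, 3.138, 0.0]
force: [0.1, -0.7, -5.2]
opening: 0.0377
gripper_force: 55.0
```

Run:
```python
from h import *
s,p,r=pose();print(s["t"],p.round(4),yaws(),s["q"].round(2),s["force"],s["wrist_torque"])
print(inc((.4560,.080,.2935),85))
```

```text
17.275 [0.424  0.0829 0.2985] (np.float64(84.97213611261272), np.float64(0.04872341118507362)) [ 0.07 -0.26  2.06 -0.    1.34 -1.41] [ 0.12505029 -0.66545142 -5.20028638] [ 0.02401038 -0.14788283 -0.00605231]
(array([-0.16 , -0.   ,  0.025]), array([ 0.    ,  0.0003, -0.0002]))
```

Emit:
{"name": "arm_command", "arguments": {
  "increments": [
    [-0.03,0,0.012,0,0,0],
    [-0.07,0,0.026,0,0,0],
    [-0.11,0,0.026,0,0,0],
    [-0.14,0,0.026,0,0,0],
    [-0.155,0,0.026,0,0,0]
  ]
}}

```text
t: 17.9
tool_pos: [0.4553, 0.0801, 0.293]
orientation: [-0.138, -3.138, 0.0]
force: [-0.8, 0.0, -3.0]
opening: 0.0376
gripper_force: 55.0
```

Emit:
{"name": "arm_command", "arguments": {
  "increments": [
    [-0.003,0,0,0,0,0],
    [-0.006,0,0,0,0,0],
    [-0.009,0,0,0,0,0],
    [-0.012,0,0,0,0,0],
    [-0.015,0,0,0,0,0]
  ]
}}

```text
t: 18.52
tool_pos: [0.4579, 0.0799, 0.2932]
orientation: [0.138, 3.138, 0.0]
force: [-1.0, -1.3, -5.2]
opening: 0.0371
gripper_force: 55.0
```

Emit:
{"name": "arm_command", "arguments": {
  "increments": [
    [-0.002,0,0,0,0,0],
    [-0.004,0,0,0,0,0],
    [-0.006,0,0,0,0,0],
    [-0.008,0,0,0,0,0],
    [-0.01,0,0,0,0,0]
  ]
}}

```text
t: 19.15
tool_pos: [0.4599, 0.0797, 0.2931]
orientation: [-0.138, -3.139, -0.0]
force: [-1.0, 0.3, -4.6]
opening: 0.0377
gripper_force: 55.0
```

Emit:
{"name": "arm_command", "arguments": {
  "increments": [
    [-0.002,0,0,0,0,0],
    [-0.004,0,0,0,0,0],
    [-0.006,0,0,0,0,0],
    [-0.008,0,0,0,0,0],
    [-0.01,0,0,0,0,0]
  ]
}}

```text
t: 19.77
tool_pos: [0.4613, 0.0797, 0.2928]
orientation: [-0.138, -3.136, -0.0]
force: [-7.5, 0.5, -1.7]
opening: 0.0379
gripper_force: 55.0
```

Emit:
{"name": "arm_command", "arguments": {
  "increments": [
    [-0.002,0,0,0,0,0],
    [-0.004,0,0,0,0,0],
    [-0.006,0,0,0,0,0],
    [-0.008,0,0,0,0,0],
    [-0.01,0,0,0,0,0]
  ]
}}

```text
t: 20.4
tool_pos: [0.4634, 0.0795, 0.2928]
orientation: [-0.138, -3.137, 0.0]
force: [-4.1, -0.0, -4.3]
opening: 0.0378
gripper_force: 55.0
```

Emit:
{"name": "arm_command", "arguments": {
  "increments": [
    [-0.003,0,0,0,0,0],
    [-0.008,0,0,0,0,0],
    [-0.014,0,0,0,0,0],
    [-0.02,0,0,0,0,0],
    [-0.024,0,0,0,0,0]
  ]
}}

```text
t: 21.02
tool_pos: [0.4691, 0.0789, 0.2933]
orientation: [0.138, 3.138, 0.0]
force: [-0.5, -0.6, -3.8]
opening: 0.0375
gripper_force: 55.0
```

Emit:
{"name": "arm_command", "arguments": {
  "increments": [
    [-0.002,0,0,0,0,0],
    [-0.004,0,0,0,0,0],
    [-0.006,0,0,0,0,0],
    [-0.008,0,0,0,0,0],
    [-0.01,0,0,0,0,0]
  ]
}}

```text
t: 21.65
tool_pos: [0.4703, 0.0789, 0.2929]
orientation: [-0.138, -3.137, 0.0]
force: [-6.1, 0.1, -1.6]
opening: 0.0378
gripper_force: 55.0
```

Emit:
{"name": "arm_command", "arguments": {
  "increments": [
    [0.04,0,-0.01,0,0,0],
    [0.1,0,-0.012,0,0,0],
    [0.17,0,-0.012,0,0,0],
    [0.22,0,-0.006,0,0,0],
    [0.228,0,-0.002,0,0,0]
  ]
}}

```text
t: 22.28
tool_pos: [0.4246, 0.0829, 0.2935]
orientation: [0.138, 3.138, 0.0]
force: [-0.4, 0.1, -5.0]
opening: 0.0376
gripper_force: 55.0
```

Emit:
{"name": "arm_command", "arguments": {
  "increments": [
    [0,0,0.001,0,0,0],
    [0,0,0.002,0,0,0],
    [0,0,0.003,0,0,0],
    [0,0,0.004,0,0,0],
    [0,0,0.005,0,0,0]
  ]
}}

```text
t: 22.9
tool_pos: [0.4253, 0.0828, 0.2925]
orientation: [-0.138, -3.138, 0.0]
force: [0.5, -0.5, -4.9]
opening: 0.038
gripper_force: 55.0
```

Emit:
{"name": "arm_command", "arguments": {
  "increments": [
    [0,0,0.001,0,0,0],
    [0,0,0.002,0,0,0],
    [0,0,0.003,0,0,0],
    [0,0,0.004,0,0,0],
    [0,0,0.004,0,0,0]
  ]
}}

```text
t: 23.52
tool_pos: [0.4253, 0.0828, 0.2924]
orientation: [0.138, 3.138, -0.0]
force: [-6.7, -2.4, 5.4]
opening: 0.0374
gripper_force: 55.0
```

Emit:
{"name": "arm_command", "arguments": {
  "increments": [
    [0,0,-0.002,0,0,0],
    [0,0,-0.002,0,0,0],
    [0,0,-0.002,0,0,0],
    [0,0,-0.002,0,0,0],
    [0,0,-0.002,0,0,0]
  ],
  "fingers": -1
}}

```text
t: 24.15
tool_pos: [0.4252, 0.0828, 0.2921]
orientation: [-0.138, -3.139, -0.0]
force: [0.0, -0.3, -0.2]
opening: 0.0831
gripper_force: 0.0
```

Emit:
{"name": "arm_command", "arguments": {
  "increments": [
    [0,0,-0.04,0,0,0],
    [0,0,-0.1,0,0,0],
    [0,0,-0.16,0,0,0],
    [0,0,-0.18,0,0,0],
    [0,0,-0.18,0,0,0.05]
  ]
}}

```text
t: 24.78
tool_pos: [0.4255, 0.0828, 0.329]
orientation: [0.388, 3.116, 0.0]
force: [0.0, -0.3, -0.4]
opening: 0.0932
gripper_force: 0.0
```

Emit:
{"name": "arm_command", "arguments": {
  "increments": [
    [0,0,0,0,0,0.055],
    [0,0,0,0,0,0.11],
    [0,0,0,0,0,0.165],
    [0,0,0,0,0,0.22],
    [0,0,0,0,0,0.275]
  ]
}}

```text
t: 25.4
tool_pos: [0.4252, 0.0828, 0.3282]
orientation: [-1.662, -2.666, -0.0]
force: [-0.4, 0.5, -0.8]
opening: 0.0932
gripper_force: 0.0
```

Emit:
{"name": "arm_command", "arguments": {
  "increments": [
    [0,0,0,0,0,0.055],
    [0,0,0,0,0,0.11],
    [0,0,0,0,0,0.15],
    [0,0,0,0,0,0.175],
    [0,0,0,0,0,0.175]
  ]
}}

```text
t: 26.02
tool_pos: [0.4252, 0.0828, 0.3282]
orientation: [-2.316, -2.122, 0.0]
force: [-0.7, 0.8, -0.7]
opening: 0.0929
gripper_force: 0.0
```

Run:
```python
from h import *
s,p,r=pose();print(s["t"],p.round(4),yaws(),s["q"].round(2),s["force"],s["wrist_torque"])
c=read_camera("wrist");cv2.imwrite("pics/w2.png",c["image"][:,:,::-1]);print(pix(c,(.425,.083,.133)))
print(inc((.425,.083,.2927),-5))
```

```text
26.025 [0.4252 0.0828 0.3282] (np.float64(-5.001520598220403), np.float64(0.0014738512230747765)) [ 0.07 -0.29  2.03 -0.    1.4   0.16] [-0.73609973  0.84698747 -0.66252451] [-0.06733771 -0.08478306  0.02711827]
(np.float64(254.57286518643048), np.float64(228.35412030581173))
(array([ 0.001, -0.001,  0.177]), array([-0.    ,  0.    ,  0.0004]))
```

View pics/w2.png

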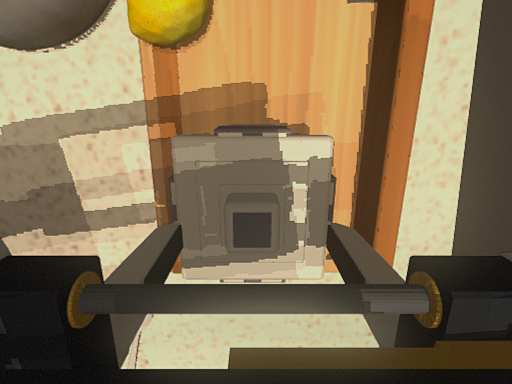

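The wrist view shows the box flat on the board with its grip at (253,230), as predicted. The left, top and right clips lie close to the lid, and the open one faces the bottom of the image. I'll regrip at this quarter turn.

Emit:
{"name": "arm_command", "arguments": {
  "increments": [
    [0,0,0.05,0,0,0],
    [0,0,0.1,0,0,0],
    [0,0,0.15,0,0,0],
    [0,0,0.175,0,0,0],
    [0,0,0.175,0,0,0]
  ]
}}

```text
t: 26.7
tool_pos: [0.425, 0.0828, 0.2925]
orientation: [-2.316, -2.121, 0.001]
force: [-0.9, 0.1, 0.8]
opening: 0.093
gripper_force: 0.0
```

Emit:
{"name": "arm_command", "arguments": {
  "increments": [
    [0,0,0,0,0,0],
    [0,0,0,0,0,0],
    [0,0,0,0,0,0],
    [0,0,0,0,0,0],
    [0,0,0,0,0,0]
  ],
  "fingers": 1,
  "force": 55
}}

```text
t: 27.32
tool_pos: [0.4253, 0.0828, 0.2932]
orientation: [-2.317, -2.122, -0.0]
force: [-0.1, 1.0, 0.6]
opening: 0.0474
gripper_force: 0.0
```

Emit:
{"name": "arm_command", "arguments": {
  "increments": [
    [0,0,0,0,0,0],
    [0,0,0,0,0,0],
    [0,0,0,0,0,0],
    [0,0,0,0,0,0],
    [0,0,-0.02,0,0,0]
  ]
}}

```text
t: 27.95
tool_pos: [0.4249, 0.0827, 0.2964]
orientation: [-2.316, -2.121, 0.002]
force: [-0.5, 0.6, -5.2]
opening: 0.0379
gripper_force: 55.0
```

Emit:
{"name": "arm_command", "arguments": {
  "increments": [
    [0,0,-0.01,0,0,-0.01],
    [0,0,-0.01,0,0,-0.065],
    [0,0,-0.01,0,0,-0.12],
    [0,0,-0.01,0,0,-0.175],
    [0,0,-0.01,0,0,-0.23]
  ]
}}

```text
t: 28.58
tool_pos: [0.4252, 0.0828, 0.299]
orientation: [-1.407, -2.809, 0.0]
force: [-0.0, -0.2, -4.4]
opening: 0.0378
gripper_force: 55.0
```

Emit:
{"name": "arm_command", "arguments": {
  "increments": [
    [0,0,0,0,0,-0.055],
    [0,0,0,0,0,-0.11],
    [0,0,0,0,0,-0.165],
    [0,0,0,0,0,-0.22],
    [0,0,0,0,0,-0.27]
  ]
}}

```text
t: 29.2
tool_pos: [0.4252, 0.0828, 0.299]
orientation: [-0.127, -3.139, 0.0]
force: [-0.6, 0.2, -4.9]
opening: 0.0377
gripper_force: 55.0
```

Run:
```python
from h import *
s,p,r=pose();print(s["t"],p.round(4),yaws(),s["q"].round(2),s["force"],s["wrist_torque"],s["opening"])
print(inc((.4560,.080,.2935),85))
```

```text
29.2 [0.4252 0.0828 0.299 ] (np.float64(85.35090114418853), np.float64(0.007623748151501403)) [ 0.07 -0.26  2.06 -0.    1.34 -1.42] [-0.60813772  0.17387431 -4.91626029] [ 0.14712358 -0.15331791  0.0493231 ] 0.03769761283830341
(array([-0.155, -0.001,  0.027]), array([-0.    , -0.    ,  0.0019]))
```

Emit:
{"name": "arm_command", "arguments": {
  "increments": [
    [-0.03,0,0.012,0,0,0.002],
    [-0.07,0,0.028,0,0,0.002],
    [-0.11,0,0.028,0,0,0.002],
    [-0.14,0,0.028,0,0,0.002],
    [-0.15,0,0.028,0,0,0.002]
  ]
}}

```text
t: 29.82
tool_pos: [0.4554, 0.0801, 0.2932]
orientation: [-0.149, -3.137, 0.0]
force: [-0.9, -0.2, -4.1]
opening: 0.0376
gripper_force: 55.0
```

Emit:
{"name": "arm_command", "arguments": {
  "increments": [
    [-0.003,0,0,0,0,0],
    [-0.006,0,0,0,0,0],
    [-0.009,0,0,0,0,0],
    [-0.012,0,0,0,0,0],
    [-0.015,0,0,0,0,0]
  ]
}}

```text
t: 30.45
tool_pos: [0.4581, 0.0799, 0.2936]
orientation: [0.148, 3.138, 0.0]
force: [-1.3, -0.0, -3.8]
opening: 0.0379
gripper_force: 55.0
```

Emit:
{"name": "arm_command", "arguments": {
  "increments": [
    [-0.002,0,0,0,0,0],
    [-0.004,0,0,0,0,0],
    [-0.006,0,0,0,0,0],
    [-0.008,0,0,0,0,0],
    [-0.01,0,0,0,0,0]
  ]
}}

```text
t: 31.08
tool_pos: [0.4596, 0.0798, 0.2934]
orientation: [-0.148, -3.136, -0.0]
force: [-6.8, 0.2, 0.0]
opening: 0.0376
gripper_force: 55.0
```

Emit:
{"name": "arm_command", "arguments": {
  "increments": [
    [-0.002,0,0,0,0,0],
    [-0.004,0,0,0,0,0],
    [-0.006,0,0,0,0,0],
    [-0.008,0,0,0,0,0],
    [-0.01,0,0,0,0,0]
  ]
}}

```text
t: 31.7
tool_pos: [0.4614, 0.0796, 0.2933]
orientation: [-0.147, -3.136, 0.0]
force: [-4.2, 0.9, -3.6]
opening: 0.0378
gripper_force: 55.0
```

Emit:
{"name": "arm_command", "arguments": {
  "increments": [
    [-0.002,0,0,0,0,0],
    [-0.004,0,0,0,0,0],
    [-0.006,0,0,0,0,0],
    [-0.008,0,0,0,0,0],
    [-0.01,0,0,0,0,0]
  ]
}}

```text
t: 32.33
tool_pos: [0.4642, 0.0793, 0.2936]
orientation: [0.148, 3.138, 0.0]
force: [-1.8, 0.3, -4.8]
opening: 0.0378
gripper_force: 55.0
```

Same pattern as the earlier clips, so it has snapped. Now I'll press it home to confirm.

Emit:
{"name": "arm_command", "arguments": {
  "increments": [
    [-0.003,0,0,0,0,0],
    [-0.007,0,0,0,0,0],
    [-0.011,0,0,0,0,0],
    [-0.015,0,0,0,0,0],
    [-0.018,0,0,0,0,0]
  ]
}}

```text
t: 32.95
tool_pos: [0.4678, 0.079, 0.2936]
orientation: [0.148, 3.138, -0.0]
force: [-2.3, 0.8, -4.1]
opening: 0.0377
gripper_force: 55.0
```

Emit:
{"name": "arm_command", "arguments": {
  "increments": [
    [-0.002,0,0,0,0,0],
    [-0.004,0,0,0,0,0],
    [-0.006,0,0,0,0,0],
    [-0.007,0,0,0,0,0],
    [-0.007,0,0,0,0,0]
  ]
}}

```text
t: 33.58
tool_pos: [0.4686, 0.0789, 0.2933]
orientation: [-0.148, -3.136, 0.0]
force: [-6.6, 0.1, -1.4]
opening: 0.0372
gripper_force: 55.0
```

Emit:
{"name": "arm_command", "arguments": {
  "increments": [
    [0.04,0,-0.01,0,0,0],
    [0.1,0,-0.012,0,0,0],
    [0.17,0,-0.012,0,0,0],
    [0.22,0,-0.006,0,0,0],
    [0.228,0,-0.001,0,0,0]
  ]
}}

```text
t: 34.2
tool_pos: [0.423, 0.0832, 0.2937]
orientation: [0.147, 3.138, 0.0]
force: [0.0, -0.3, -5.0]
opening: 0.0376
gripper_force: 55.0
```

Run:
```python
from h import *
s,p,r=pose();print(s["t"],p.round(4),yaws(),s["force"])
a=read_camera("side")["image"][140:260,190:310,::-1];b=read_camera("top")["image"][130:250,160:280,::-1]
cv2.imwrite("pics/f1.png",cv2.resize(np.hstack([a,b]),None,fx=3.3,fy=3.3,interpolation=cv2.INTER_CUBIC))
```

```text
34.2 [0.423  0.0832 0.2937] (np.float64(84.61848600297897), np.float64(0.030365054491222024)) [ 0.04174889 -0.33301113 -5.00955979]
```

View pics/f1.png

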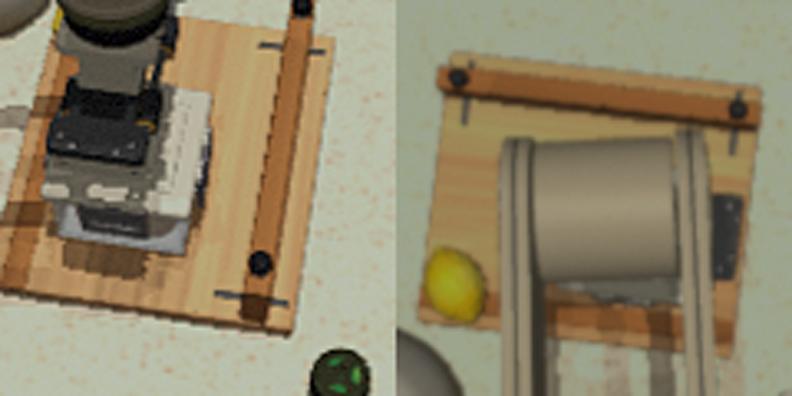

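The side view shows the near clip (115,215) and the stop-side clip (205,160) lying flat. Next I'll set the box down and let go.

Emit:
{"name": "arm_command", "arguments": {
  "increments": [
    [0,0,0.001,0,0,0],
    [0,0,0.003,0,0,0],
    [0,0,0.004,0,0,0],
    [0,0,0.005,0,0,0],
    [0,0,0.006,0,0,0]
  ]
}}

```text
t: 34.92
tool_pos: [0.4238, 0.0831, 0.293]
orientation: [0.148, 3.138, 0.0]
force: [-2.3, -0.5, 2.9]
opening: 0.0374
gripper_force: 55.0
```

Emit:
{"name": "arm_command", "arguments": {
  "increments": [
    [0,0,0.001,0,0,0],
    [0,0,0.002,0,0,0],
    [0,0,0.002,0,0,0],
    [0,0,0.002,0,0,0],
    [0,0,0.002,0,0,0]
  ]
}}

```text
t: 35.55
tool_pos: [0.4238, 0.0831, 0.293]
orientation: [0.148, 3.137, -0.0]
force: [-5.1, -1.2, 7.5]
opening: 0.0373
gripper_force: 55.0
```

Emit:
{"name": "arm_command", "arguments": {
  "increments": [
    [0,0,-0.002,0,0,0],
    [0,0,-0.002,0,0,0],
    [0,0,-0.002,0,0,0],
    [0,0,-0.002,0,0,0],
    [0,0,-0.002,0,0,0]
  ],
  "fingers": -1
}}

```text
t: 36.17
tool_pos: [0.4237, 0.0832, 0.2925]
orientation: [-0.148, -3.138, -0.0]
force: [0.0, 0.1, 0.6]
opening: 0.0832
gripper_force: 0.0
```

Emit:
{"name": "arm_command", "arguments": {
  "increments": [
    [0,0,-0.04,0,0,0],
    [0,0,-0.12,0,0,0],
    [0,0,-0.24,0,0,0],
    [0,0,-0.4,0,0,0],
    [0,0,-0.5,0,0,0]
  ]
}}

```text
t: 36.8
tool_pos: [0.4239, 0.0832, 0.3957]
orientation: [0.148, 3.135, 0.001]
force: [0.3, 0.0, 0.4]
opening: 0.093
gripper_force: 0.0
```

Emit:
{"name": "arm_command", "arguments": {
  "increments": [
    [0.1,0.2,0,0,0,0],
    [0.1,0.4,0,0,0,0],
    [0.1,0.6,0,0,0,0],
    [0.1,0.75,0,0,0,0],
    [0.1,0.75,0,0,0,0]
  ]
}}

```text
t: 37.42
tool_pos: [0.4178, 0.2359, 0.3938]
orientation: [0.144, 3.137, 0.001]
force: [-0.4, -0.3, 0.4]
opening: 0.093
gripper_force: 0.0
```

Run:
```python
from h import *
s,p,r=pose();print(s["t"],p.round(4),s["force"])
a=read_camera("side")["image"][120:260,170:310,::-1];b=read_camera("top")["image"][120:260,150:290,::-1]
cv2.imwrite("pics/f2.png",cv2.resize(np.hstack([a,b]),None,fx=2.85,fy=2.85,interpolation=cv2.INTER_CUBIC))
```

```text
37.425 [0.4178 0.2359 0.3938] [-0.39001469 -0.30023687  0.41110722]
```

View pics/f2.png

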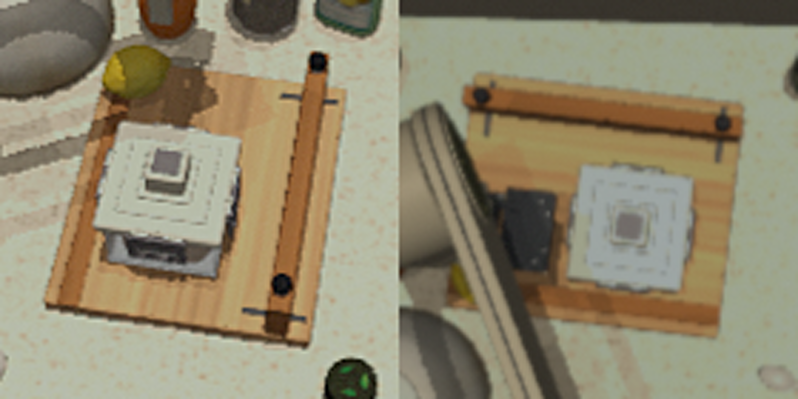

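The box stands upright on the board, and all four clips sit symmetrically close to the lid. The gripper is clear and the lemon is untouched.

```bash
python3 -c "
from plant import *
print(close_job())"
```

```text
the job is handed in; nothing more can be done
None
```

All four clips were pressed shut one at a time against the stop, and the final camera views show all four shut; the box is upright on the board and released, and the job was handed in at about 37 s.

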